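# Bolt a seat mechanism under its safety catch

### The job

The mechanism on the upturned seat has to be bolted: with one fingertip hold the red spring safety catch pressed right down, and while it is held down push the bolt by its yellow handle with the other fingertip, all the way across into the brass-coloured keeper. Then lift the hand away, so that the catch springs back up behind the bolt and locks it. Only press and push, grip nothing, and leave the loose things on the seat where they are.

Things in the scene. Friction and masses are not known exactly. Their poses are not given: they have to be found in the camera images.
- seat: upturned black seat, 360 (x) x 380 (y) x 79 mm, fixed on the bench, with a grey base board (330 x 350 mm) on its upturned underside, top 87 mm above the bench; origin under its centre. The mechanism is fixed on the board
- mech: seat mechanism on a light steel plate. Origin: centre of the underside of its base plate (170 along x, 210 along y, 6 mm thick) on the board; z up; bolt slides towards +y. 'h' = mm above this origin. Catch at x -42 over a housing up to h 26; bolt at x +33. A fixed black ribbed knob (dia 43, top h 36) at x -20, y -82. Between the rod's guides only catch and handle stand above h 28
- keeper (a point): centre of the top of the brass-coloured keeper, a fixed arch (40 mm in the mechanism's x, 14 in y) at x +33, y +95, h 48: the rod enters it. The bolt's rod (dia 12, along y, top h 28) runs in two fixed dark guide blocks at x +33, y -62 and +62 (30 mm in x, 12 in y, top h 34)
- catch_top (a point): centre of the top of the red safety catch, a flat press bar 36 mm wide (mechanism's x) and 90 mm long (y), so that a fingertip can slide along it while holding it down; in the mechanism's frame x -42, y 0, h 46 when up, h 36 when fully down
- catch (a joint): how far the catch is pressed down, m: 0 up, 0.010 at its stop. Springs back up; 3 N to start, 8 N at the stop. Its tooth blocks the bolt unless the catch is more than 0.006 down
- handle_top (a point): centre of the top of the bolt's yellow handle, an upright block 34 mm wide (mechanism's x), 14 mm thick (y), from h 24 to h 72; in the mechanism's frame x +33, y +4 (plus joint bolt), h 72. It moves with the bolt; push its -y face towards +y
- bolt (a joint): travel of the bolt towards +y, m: starts at 0 to 0.003; 0.030 at its stop, with the rod through the keeper. Friction about 3 N, stays where it is left. With the catch up it is stopped at about 0.004; from 0.026 on the catch can spring up behind it. If the catch is released between, its tooth jams under the bolt
- tin: bystander: upright blue and steel tin, dia 42 x 55 mm, loose on the board at the mechanism's -x side; origin at its underside
- foot: bystander: white plastic chair foot, dia 48 x 42 mm, loose on the board at the mechanism's -x side; origin at its underside
- spanner: bystander: steel spanner, 150 mm long, lying loose on the board at the +x side of the mechanism, along y

How it is judged (in metres and radians):
On the way, in this order (a step that is already met when the one before it is completed fails the run):
1. the catch is pressed down (more than 7 mm) before the bolt is moved (value of joint catch above 0.007 m and value of joint bolt below 0.006 m), for 0.1 s.
2. the bolt is across (more than 26 mm) with the catch still held down (more than 4 mm) (value of joint bolt above 0.026 m and value of joint catch above 0.004 m), for 0.1 s.
At the end, for the whole second after the job is handed in: The bolt is across (more than 25.5 of its 30 mm), the catch is up again (less than 2 mm down), and the tin, chair foot and spanner lie within 20 mm of where they started (value of joint bolt above 0.0255 m and value of joint catch below 0.002 m and distance of each of tin, foot, spanner from where it was at the start of the episode below 0.02 m); the robot touches nothing.
It fails at once if the catch is let up while the bolt is on its way (between 8 and 22 mm) (value of joint bolt between 0.008 and 0.022 m and value of joint catch below 0.0062 m).
It fails at once if a bystander is moved or lifted by more than 20 mm (distance of any of tin, foot, spanner from where it was at the start of the episode above 0.02 m).
It also fails if it takes over 29 s, if anything falls off the work surface, if the arm or the gripper's body presses on something with over 40 N, if the wrist force passes 120 N, or if a joint passes its speed limit or range.

### The arm

A 7-joint arm with a two-finger parallel gripper is mounted at the origin on the work surface. World frame = base frame: x ahead of the robot, y to its left, z up, the work surface at z = 0. Lengths are in mm, angles in degrees, forces in N, time in s.
With the tool pointing down it reaches from about 425 to 925 mm from the base axis. Payload 6.8 kg.
Tool frame: the origin (TCP) lies midway between the tips of the shut fingers; the grasp point (between the pads) lies 19 mm behind it (grip_point_offset is the distance from the TCP to the grasp point, in mm); z points along the fingers, y is the line along which they close (so a half turn about z gives the same grasp; the last joint's range is limited). The gripper opens to 85 mm and grips with 20 to 120 N. Pads are 22 mm wide; open, the fingers measure 114 mm over their backs; the gripper's body (76 mm by 85 mm) begins 54 mm behind the grasp point. The pads swing forward as they close: fully open they stand 13 mm farther back than shut.
Start: joints at [-74.548, 27.33, 1.283, 89.118, -0.659, 63.558, -4.761], TCP at [248.989, 627.417, 204.208] pointing down, gripper open.
Joint ranges: [-169.35, 169.35], [-19.33, 120.38], [-80.79, 83.38], [13.8, 139.57], [-78.32, 258.32], [9.67, 109.79], [-169.56, 169.56]. Speed limits (degrees/s): [136.94, 136.94, 180, 180, 180, 180, 180].

### API

Orientations are given as [roll, pitch, yaw] about the fixed x, y, z axes, in that order (R = Rz(yaw) Ry(pitch) Rx(roll)).
In Python, from bench import observe, get_image, job_done, grip_point_offset gives the robot as it stands.
- The arm moves only by the tool apply_moves, never from a script. Its argument "deltas" is a list of rows, each an object with "offset": the shift along the tool's x, y, z in units of 50 mm (1.0 is 50 mm), a list of three; "twist": the turn about the tool's z in rad. A call has 1 to 20 rows; each row shifts and turns the commanded pose from where the row before left it, along the tool's axes as they then stand; what a row does not reach is not made up. A row lasts 1/8 s, in which the tool goes at most 62.5 mm and 10.7 degrees, less where a joint would pass 70% of its speed; a pose out of reach is approached as far as the arm can. A call is refused whole if a number of a shift passes 1 or a number of a turn 0.188, either way. A call with a gripper value outside its range is refused whole. "hand" is the gripper command: -1 is shut, 1 is fully open, values between are in proportion, set as the call begins (left out, the last holds). The fingers move at their own pace and stop on an object; the grip force is fixed at half the most. Time passes only in rows, so rows that do not move let the fingers close. It gives the time, the measured TCP pose, the force, the opening and the grip force at its end, in the units of the state.
- observe(): the state, without advancing time (a new reading comes with each control period).
- get_image(name): name is "scene" or "side" or "wrist"; returns a dict with "pixels" (400x640x3 uint8, blue, green, red), "K" (3x3 intrinsics, pixels), "world_from_camera" (4x4, takes a point from camera to world coordinates); the wrist camera has in their place "hand_eye" (4x4, takes a point from camera to tool coordinates, whose origin is the TCP and whose axes are the flange's). Camera axes: x right, y up, looking along -z (the intrinsics and any distortion apply to the point x, -y, -z); pixel columns grow to the right and rows downward; lengths in mm; the calibration is good to about 2 mm. The wrist camera is an equidistant fisheye: a pixel r from the principal point sees the ray r / f radians off the axis. A picture is of the moment at which its call begins: read the wrist's pose just before it. There is no depth.
- job_done(): hands the job in; it is judged then, once.
The state is a dict: "t": time; "qpos": joint angles; "dq": joint speeds; "joint_efforts": joint torques, N m; "tcp_pos": TCP position; "tcp_rot": TCP orientation; "force": force on the tool from outside, world axes, zero at the start; "wrist_torque": the same for the moment, N m; "gripper_width": opening from 0.0 (shut) to 1.0 (fully open); "grip_force": force on a finger pad.
Only numpy, scipy, OpenCV 4.12 (cv2) and the standard library are available. Lean on these libraries where they do the work, as an engineer would, in place of code of your own. Each camera call takes 0.05 s, during which the arm holds its last target. There are 200 camera calls.

## Working session

There is one attempt and no reset: what is moved stays moved. The work goes in short steps, Python scripts to look and compute and a tool call to move; the robot and the scene stay as the last step left them, time stands still between calls to the robot, and variables do not carry over. Pictures are saved under pics/ and viewed, at most 10 in all, crops included, and the job is handed in when it is done.

Besides the shell and the picture viewer there is one more tool, called after "Call:" as name(argument=value, ...), one argument or row to a line, values as JSON. apply_moves: Moves the arm, as the interface text tells. Its arguments: {"type":"object","properties":{"deltas":{"type":"array","items":{"type":"object","properties":{"offset":{"type":"array","items":{"type":"number"}},"twist":{"type":"number"}}}},"hand":{"type":"number"}},"required":["deltas"]}

```bash
mkdir -p pics
python3 - <<'E'
from bench import *
import cv2,numpy as np
s=observe();print(s)
for n in("scene","side","wrist"):
    d=get_image(n);cv2.imwrite(f"pics/{n}0.png",d["pixels"]);np.savez(f"{n}0.npz",**d)
    print(n,np.round(d["K"],1).tolist(),[ (k,np.round(d[k],3).tolist()) for k in d if k not in("pixels","K")])
print(grip_point_offset)
E
```

```text
{'t': 0.0, 'qpos': array([-74.54554707,  27.37805784,   1.27838996,  89.17926009,
        -0.66120653,  63.55916214,  -4.76154909]), 'dq': array([ 0.08536503, -0.02665921, -0.03847949,  0.1805148 ,  0.04758021,
       -0.00800139, -0.02524449]), 'joint_efforts': array([-2.83004838e-04, -5.96442747e+01,  1.60804007e+00, -2.81188130e+01,
        1.25383178e-02,  9.26323322e-03,  3.42602482e-05]), 'tcp_pos': array([248.75701154, 626.77589467, 203.1917695 ]), 'tcp_rot': array([-1.79890926e+02,  5.43830869e-03,  1.58353212e+02]), 'force': array([-0.30075056,  0.98173304, -0.75490897]), 'wrist_torque': array([ 0.01534686, -0.00321347,  0.00274275]), 'grip_force': 0.0, 'gripper_width': 1.003316577155912}
scene [[458.7, 0.0, 318.6], [0.0, 458.7, 196.7], [0.0, 0.0, 1.0]] [('world_from_camera', [[-0.589, -0.569, 0.574, 1006.758], [0.808, -0.398, 0.434, 397.135], [-0.019, 0.719, 0.695, 725.304], [0.0, 0.0, 0.0, 1.0]])]
side [[363.1, 0.0, 318.6], [0.0, 363.1, 201.3], [0.0, 0.0, 1.0]] [('world_from_camera', [[-0.941, 0.183, -0.286, 348.256], [-0.338, -0.555, 0.76, 525.65], [-0.02, 0.811, 0.584, 489.744], [0.0, 0.0, 0.0, 1.0]])]
wrist [[309.7, 0.0, 314.1], [0.0, 309.7, 196.6], [0.0, 0.0, 1.0]] [('hand_eye', [[-0.0, 0.952, 0.307, 79.455], [1.0, 0.001, -0.0, 1.221], [-0.0, 0.307, -0.952, -169.278], [0.0, 0.0, 0.0, 1.0]])]
18.700000000000003
```

View pics/scene0.png

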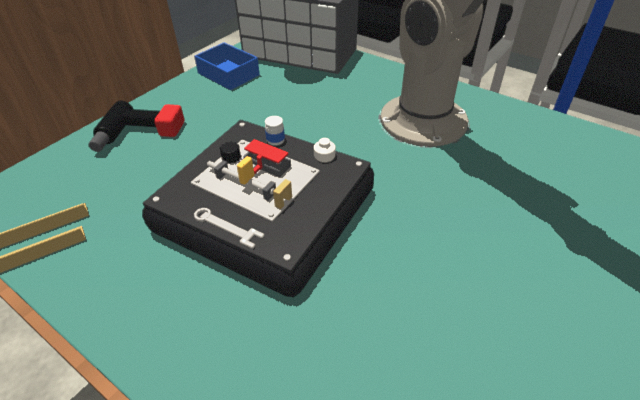

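View pics/side0.png

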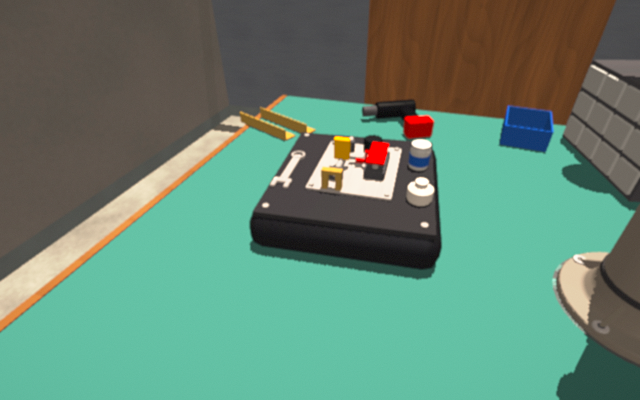

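View pics/wrist0.png

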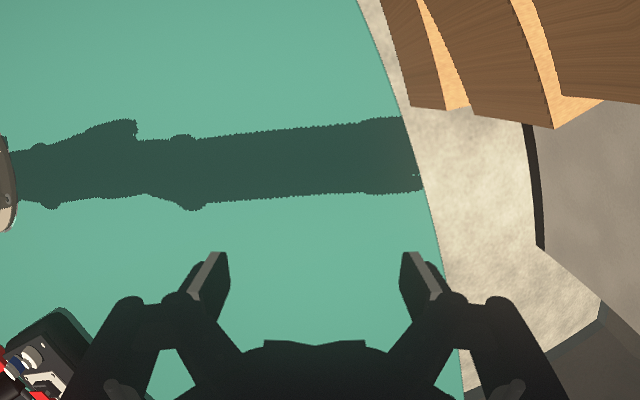

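The scene shows the mechanism at about (255,178) and the side view shows it at about (355,165). I'll enlarge both.

Run:
```python
import cv2
a=cv2.imread("pics/scene0.png")[110:230,180:340];cv2.imwrite("pics/scene0c.png",cv2.resize(a,None,fx=5,fy=5,interpolation=cv2.INTER_CUBIC))
a=cv2.imread("pics/side0.png")[120:220,280:440];cv2.imwrite("pics/side0c.png",cv2.resize(a,None,fx=5,fy=5,interpolation=cv2.INTER_CUBIC))
```

```text
(no output)
```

View pics/scene0c.png

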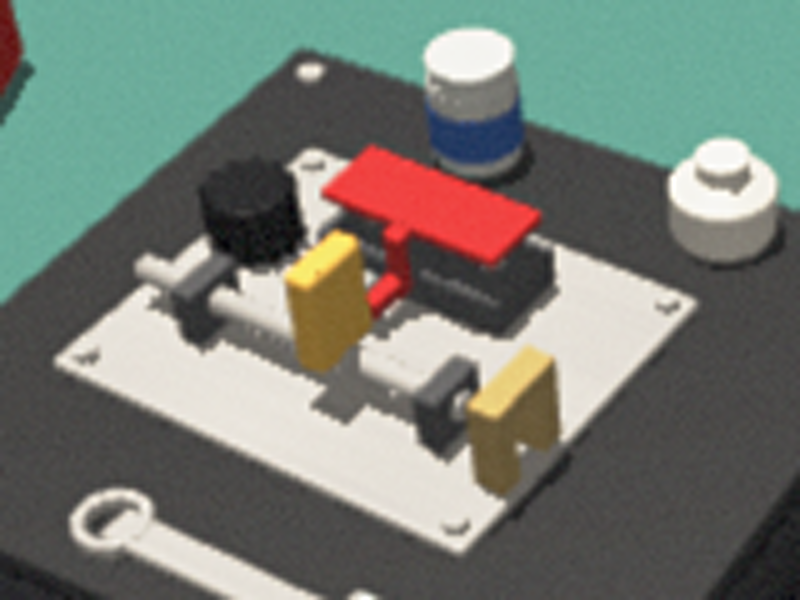

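View pics/side0c.png

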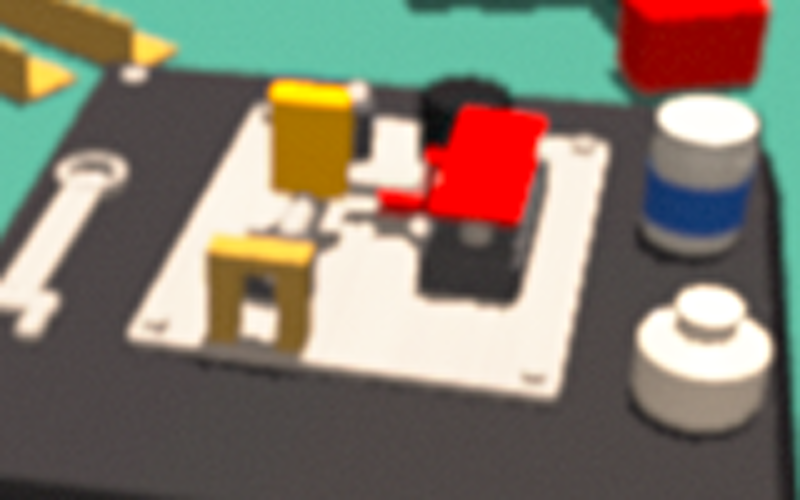

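Scene crop: red bar corners (370,146), (323,192), (492,262), (541,214); handle top around (322,260); keeper top around (512,382). Side crop: red bar from (463,104) to (522,222), handle top around (311,94), keeper top around (262,250). Next I'll fit the pose and triangulate the points.

```bash
cat > fit.py <<'E'
import numpy as np
from scipy.optimize import least_squares
O=np.array
P={'plate':[(-85,-105,6),(85,-105,6),(85,105,6),(-85,105,6)],'red':[(-60,-45,46),(-24,-45,46),(-24,45,46),(-60,45,46)],
'han':[(16,-3,72),(50,-3,72),(50,11,72),(16,11,72)],'keep':[(13,88,48),(53,88,48),(53,102,48),(13,102,48)]}
M={'scene':((180,110),{'plate':[(312,150),(57,362),(462,552),(697,300)],'red':[(370,146),(323,192),(492,262),(541,214)],
'han':[(340,232),(287,276),(304,288),(359,243)],'keep':[(533,347),(470,405),(490,418),(556,358)]}),
'side':((280,120),{'plate':[(610,143),(262,100),(128,337),(557,398)],'red':[(550,115),(463,104),(427,212),(522,222)],
'han':[(350,88),(270,83),(272,99),(352,107)],'keep':[(316,240),(213,236),(208,256),(310,265)]})}
def proj(n,X):
    d=np.load(n+'0.npz');T=np.linalg.inv(d['world_from_camera']);c=X@T[:3,:3].T+T[:3,3]
    q=O([c[:,0],-c[:,1],-c[:,2]]);q=d['K']@(q/q[2]);return q[:2].T
def world(p,k):
    c,s=np.cos(p[3]),np.sin(p[3]);X=O(P[k],float)
    if k=='han':X=X+[0,p[4],0]
    return X@O([[c,-s,0],[s,c,0],[0,0,1]]).T+p[:3]
pix=lambda n,k:(O(M[n][1][k])+.5)/5-.5+O(M[n][0])
def res(p,ks=P):return np.concatenate([(proj(n,world(p,k))-pix(n,k)).ravel() for n in M for k in ks])
best=min((least_squares(res,[500,0,87,y,1.5],loss='soft_l1') for y in np.arange(0,6.3,.8)),key=lambda r:r.cost)
p=best.x;print('x y z',p[:3].round(1),'yaw',np.degrees(p[3]).round(2),'bolt',p[4].round(1))
for n in M:
  for k in P:print(n,k,(proj(n,world(p,k))-pix(n,k)).round(1).tolist())
for k in P:
    X=least_squares(lambda X:np.concatenate([(proj(n,X[None])[0]-pix(n,k).mean(0)) for n in M]),p[:3]).x
    print(k,'triang',X.round(1),'model',world(p,k).mean(0).round(1))
E
python3 fit.py
```

```text
x y z [ 507.9 -144.    84.5] yaw -1435.98 bolt 3.8
scene plate [[0.1, 0.1], [-0.6, 0.3], [0.1, 0.5], [0.6, 0.6]]
scene red [[0.5, 0.5], [-0.7, 0.2], [0.3, 0.2], [0.6, 0.3]]
scene han [[-0.4, -0.1], [-0.8, 0.6], [1.5, 0.7], [1.4, -0.0]]
scene keep [[-1.1, 0.2], [-0.7, 0.7], [1.3, 0.8], [0.2, 0.5]]
side plate [[0.1, -0.1], [-0.8, 0.9], [0.4, -0.6], [0.4, -0.8]]
side red [[-0.1, 0.2], [0.7, 0.6], [0.9, -1.2], [0.1, -1.0]]
side han [[1.5, 0.1], [1.5, -0.6], [-0.5, -0.9], [-0.3, -0.8]]
side keep [[0.3, 0.8], [0.8, -0.9], [-0.1, -1.3], [-0.2, -0.5]]
plate triang [ 507.2 -144.4   84.3] model [ 507.9 -144.    90.5]
red triang [ 466.3 -146.2  130. ] model [ 466.  -147.   130.5]
han triang [ 541.  -134.4  156. ] model [ 540.3 -134.   156.5]
keep triang [533.9 -46.9 132.3] model [534.2 -47.  132.5]
```

Fit result: mechanism at (508, -144), z 85, yaw 4.0°. The heights agree with the text, giving catch top at h 46 and handle at h 72. The two fingers can straddle with tool y along the mechanism's x, about 75 mm apart. First I'll move to a high standoff.

Call:
apply_moves(
  deltas=[
    {"offset": [-0.91, -0.42, -0.07]},
    {"offset": [-0.91, -0.42, -0.07]},
    {"offset": [-0.91, -0.42, -0.07]},
    {"offset": [-0.91, -0.42, -0.07]},
    {"offset": [-0.91, -0.42, -0.07]},
    {"offset": [-0.91, -0.42, -0.07]},
    {"offset": [-0.91, -0.42, -0.07]},
    {"offset": [-0.91, -0.42, -0.07]},
    {"offset": [-0.91, -0.42, -0.07]},
    {"offset": [-0.246, -0.918, 0]},
    {"offset": [-0.246, -0.918, 0]},
    {"offset": [-0.246, -0.918, 0]},
    {"offset": [-0.246, -0.918, 0]},
    {"offset": [-0.246, -0.918, 0]},
    {"offset": [-0.246, -0.918, 0]},
    {"offset": [-0.246, -0.918, 0]},
    {"offset": [-0.246, -0.918, 0]},
    {"offset": [-0.246, -0.918, 0]},
    {"offset": [-0.246, -0.918, 0]},
  ],
  hand=0.41,
)

```text
$.deltas[0]: bad value
```

Call:
apply_moves(
  deltas=[
    {"offset": [0, 0, 0], "twist": 0.14},
    {"offset": [0, 0, 0], "twist": 0.14},
    {"offset": [0, 0, 0], "twist": 0.14},
    {"offset": [0, 0, 0], "twist": 0.14},
    {"offset": [0, 0, 0], "twist": 0.14},
    {"offset": [0, 0, 0], "twist": 0.14},
    {"offset": [0, 0, 0], "twist": 0.14},
    {"offset": [0, 0, 0], "twist": 0.143},
    {"offset": [0, 0, 0]},
    {"offset": [0, 0, 0]},
  ],
)

```text
$.deltas[8]: bad value
```

Run:
```python
from bench import *
import cv2,numpy as np
s=observe();print({k:np.round(s[k],2).tolist() for k in('t','tcp_pos','tcp_rot','qpos','force','gripper_width')})
d=get_image("wrist");np.savez("wrist1.npz",p=s['tcp_pos'],r=s['tcp_rot'],**d)
cv2.imwrite("pics/wrist1.png",cv2.resize(d["pixels"][100:400,120:520],None,fx=2,fy=2,interpolation=cv2.INTER_CUBIC))
```

```text
{'t': 0.15, 'tcp_pos': [248.8, 626.95, 203.46], 'tcp_rot': [-179.92, 0.01, 158.36], 'qpos': [-74.55, 27.37, 1.28, 89.16, -0.66, 63.56, -4.76], 'force': [-0.13, 0.11, -0.1], 'gripper_width': 1.0}
```

View pics/wrist1.png

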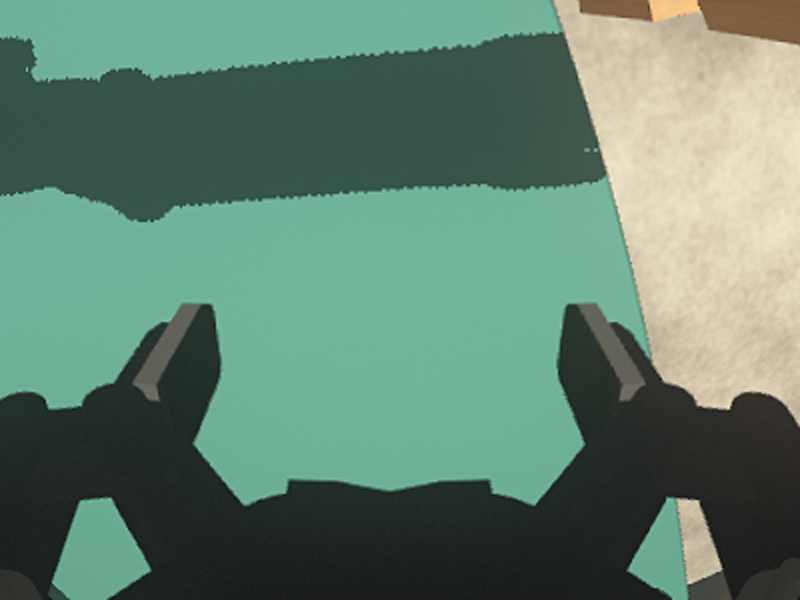

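The moves were refused because every row needs a twist, so the picture still shows the start pose. I'll resend with the twist included.

Call:
apply_moves(
  deltas=[
    {"offset": [-0.91, -0.42, -0.07], "twist": 0},
    {"offset": [-0.91, -0.42, -0.07], "twist": 0},
    {"offset": [-0.91, -0.42, -0.07], "twist": 0},
    {"offset": [-0.91, -0.42, -0.07], "twist": 0},
    {"offset": [-0.91, -0.42, -0.07], "twist": 0},
    {"offset": [-0.91, -0.42, -0.07], "twist": 0},
    {"offset": [-0.91, -0.42, -0.07], "twist": 0},
    {"offset": [-0.91, -0.42, -0.07], "twist": 0},
    {"offset": [-0.91, -0.42, -0.07], "twist": 0},
    {"offset": [-0.246, -0.918, 0], "twist": 0},
    {"offset": [-0.246, -0.918, 0], "twist": 0},
    {"offset": [-0.246, -0.918, 0], "twist": 0},
    {"offset": [-0.246, -0.918, 0], "twist": 0},
    {"offset": [-0.246, -0.918, 0], "twist": 0},
    {"offset": [-0.246, -0.918, 0], "twist": 0},
    {"offset": [-0.246, -0.918, 0], "twist": 0},
    {"offset": [-0.246, -0.918, 0], "twist": 0},
    {"offset": [-0.246, -0.918, 0], "twist": 0},
    {"offset": [-0.246, -0.918, 0], "twist": 0},
  ],
  hand=0.41,
)

```text
t: 2.58
tcp_pos: [504.5, -172.7, 235.7]
tcp_rot: [180.0, 0.0, 158.4]
force: [0.6, -0.6, -0.9]
gripper_width: 0.71
grip_force: 0.0
```

Call:
apply_moves(
  deltas=[
    {"offset": [0, 0, 0], "twist": 0.14},
    {"offset": [0, 0, 0], "twist": 0.14},
    {"offset": [0, 0, 0], "twist": 0.14},
    {"offset": [0, 0, 0], "twist": 0.14},
    {"offset": [0, 0, 0], "twist": 0.14},
    {"offset": [0, 0, 0], "twist": 0.14},
    {"offset": [0, 0, 0], "twist": 0.14},
    {"offset": [0, 0, 0], "twist": 0.143},
    {"offset": [0, 0, 0], "twist": 0},
    {"offset": [0, 0, 0], "twist": 0},
  ],
)

```text
t: 3.82
tcp_pos: [504.9, -171.3, 235.7]
tcp_rot: [-180.0, -0.0, 94.2]
force: [-0.9, -0.1, 0.6]
gripper_width: 0.705
grip_force: 0.0
```

```bash
cat > look.py <<'E'
from bench import *
import cv2,numpy as np,sys
from scipy.spatial.transform import Rotation as R
n=sys.argv[1]
s=observe();print({k:np.round(s[k],2).tolist() for k in('t','tcp_pos','tcp_rot','qpos','force','gripper_width')})
d=get_image("wrist");np.savez(n+".npz",p=s['tcp_pos'],r=s['tcp_rot'],**d)
im=cv2.resize(d["pixels"][100:400,120:520],None,fx=2,fy=2,interpolation=cv2.INTER_CUBIC)
# overlay the model: mech pose from the fit
def pix(X):
    q=R.from_euler('xyz',s['tcp_rot'],degrees=True).as_matrix().T@(np.array(X)-s['tcp_pos'])
    H=d['hand_eye'];c=H[:3,:3].T@(q-H[:3,3]);v=np.array([c[0],-c[1],-c[2]])
    rr=np.hypot(v[0],v[1]);th=np.arctan2(rr,v[2]);K=d['K']
    return ((K[0,2]+K[0,0]*th*v[0]/rr-120+.5)*2-.5,(K[1,2]+K[1,1]*th*v[1]/rr-100+.5)*2-.5)
a=np.radians(4.02)
def W(x,y,h):return [507.9+x*np.cos(a)-y*np.sin(a),-144+x*np.sin(a)+y*np.cos(a),85+h]
for nm,x,y,h in [('red',-60,-45,46),('red',-24,-45,46),('red',-24,45,46),('red',-60,45,46),('han',16,0,72),('han',50,0,72),('han',16,14,72),('han',50,14,72),('keep',13,88,48),('keep',53,88,48),('plate',-85,-105,6),('plate',85,105,6),('plate',85,-105,6),('plate',-85,105,6)]:
    u=pix(W(x,y,h));print(nm,x,y,np.round(u));cv2.circle(im,(int(u[0]),int(u[1])),3,(255,0,255),1)
cv2.imwrite(f"pics/{n}.png",im)
E
python3 look.py w2
```

```text
{'t': 3.82, 'tcp_pos': [504.86, -171.26, 235.65], 'tcp_rot': [-180.0, -0.0, 94.17], 'qpos': [-15.38, 13.09, 32.58, 108.12, -8.01, 61.04, 24.58], 'force': [-0.92, -0.1, 0.55], 'gripper_width': 0.71}
red -60 -45 [273. 213.]
red -24 -45 [349. 214.]
red -24 45 [346.  19.]
red -60 45 [265.  21.]
han 16 0 [441. 132.]
han 50 0 [522. 133.]
han 16 14 [441.  98.]
han 50 14 [524.  99.]
keep 13 88 [432. -78.]
keep 53 88 [523. -74.]
plate -85 -105 [250. 288.]
plate 85 105 [567. -93.]
plate 85 -105 [545. 288.]
plate -85 105 [231. -95.]
```

View pics/w2.png

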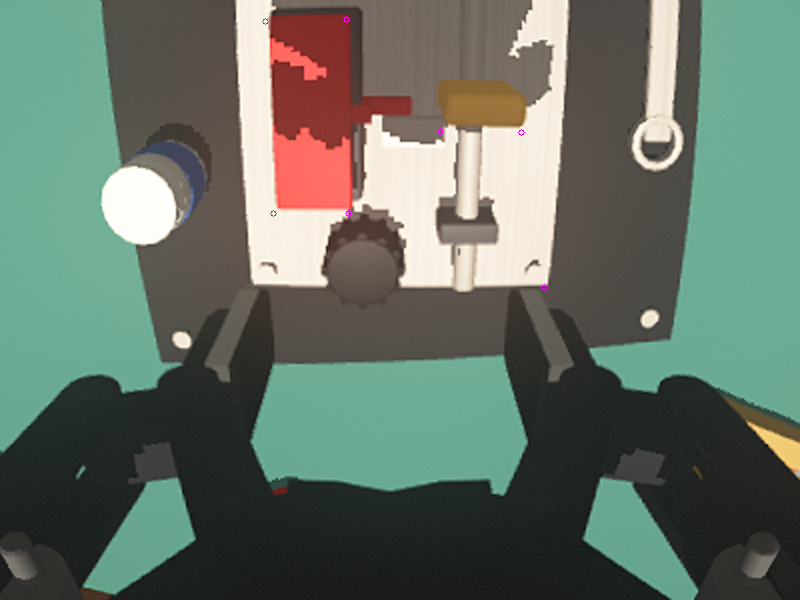

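The overlay agrees within 2–3 mm. The red bar's lower corners are at (278,208) and (352,208), predicted (273,213) and (349,214), and the handle top is at (445–525, 95–127). So the real mechanism lies about 1.5 mm further in +x and 2.5 mm further in +y. The fingers line up with the catch and the handle, so I'll descend.

Call:
apply_moves(
  deltas=[
    {"offset": [0, 0, 0.38], "twist": 0},
    {"offset": [0, 0, 0.38], "twist": 0},
    {"offset": [0, 0, 0.38], "twist": 0},
    {"offset": [0, 0, 0.38], "twist": 0},
    {"offset": [0, 0, 0.38], "twist": 0},
    {"offset": [0, 0, 0], "twist": 0},
    {"offset": [0, 0, 0], "twist": 0},
  ],
)

```text
t: 4.75
tcp_pos: [505.3, -171.6, 141.3]
tcp_rot: [180.0, 0.0, 94.0]
force: [0.4, -0.6, -0.4]
gripper_width: 0.705
grip_force: 0.0
```

Call:
apply_moves(
  deltas=[
    {"offset": [0, 0, 0.08], "twist": 0},
    {"offset": [0, 0, 0.08], "twist": 0},
    {"offset": [0, 0, 0], "twist": 0},
  ],
)

```text
t: 5.12
tcp_pos: [504.7, -171.2, 132.5]
tcp_rot: [-180.0, -0.0, 94.0]
force: [0.4, -0.5, 0.0]
gripper_width: 0.707
grip_force: 0.0
```

```bash
sed -i 's/507.9+x/509.2+x/;s/-144+x/-141.4+x/' look.py; python3 look.py w3 | head -1
```

```text
{'t': 5.12, 'tcp_pos': [504.7, -171.19, 132.5], 'tcp_rot': [-179.98, -0.01, 94.02], 'qpos': [-12.24, 20.72, 30.13, 114.16, -13.7, 48.58, 29.44], 'force': [0.39, -0.52, 0.01], 'gripper_width': 0.71}
```

View pics/w3.png

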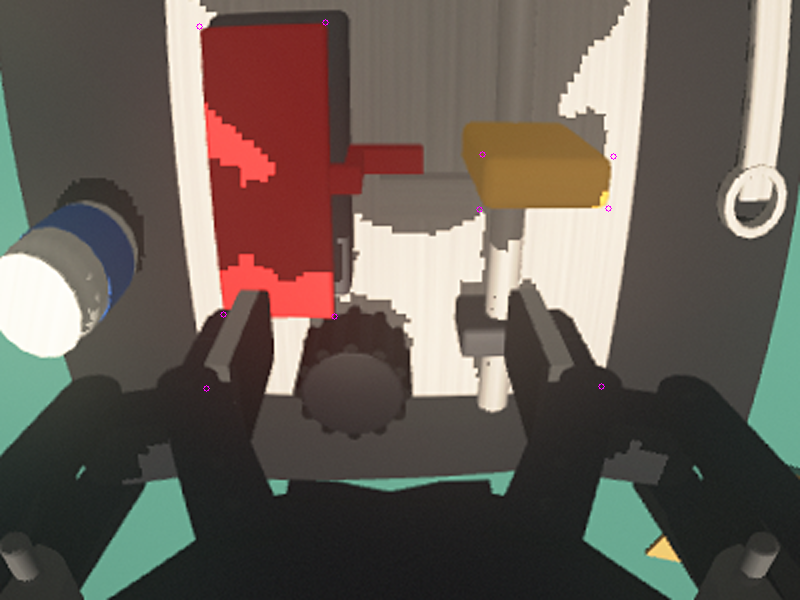

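The corrected overlay fits: the bar's lower end is at (222–335, 317) and the handle top at (483–610, 155–207). Both fingers are in line. I'll shift 6 mm in +y and press down slowly.

Call:
apply_moves(
  deltas=[
    {"offset": [0.06, 0, 0], "twist": 0},
    {"offset": [0.06, 0, 0], "twist": 0},
    {"offset": [0, 0, 0.06], "twist": 0},
    {"offset": [0, 0, 0.06], "twist": 0},
    {"offset": [0, 0, 0], "twist": 0},
  ],
)

```text
t: 5.8
tcp_pos: [504.2, -165.4, 126.3]
tcp_rot: [-180.0, -0.0, 94.0]
force: [-0.5, 0.2, 0.4]
gripper_width: 0.704
grip_force: 0.0
```

Call:
apply_moves(
  deltas=[
    {"offset": [0, 0, 0.04], "twist": 0},
    {"offset": [0, 0, 0.04], "twist": 0},
    {"offset": [0, 0, 0], "twist": 0},
  ],
)

```text
t: 6.18
tcp_pos: [504.3, -165.4, 122.5]
tcp_rot: [-180.0, -0.0, 94.0]
force: [0.6, 0.1, 0.1]
gripper_width: 0.704
grip_force: 0.0
```

Call:
apply_moves(
  deltas=[
    {"offset": [0, 0, 0.04], "twist": 0},
    {"offset": [0, 0, 0], "twist": 0},
  ],
)

```text
t: 6.42
tcp_pos: [504.4, -165.3, 120.6]
tcp_rot: [-180.0, -0.0, 94.0]
force: [0.6, 0.1, 0.3]
gripper_width: 0.707
grip_force: 0.0
```

Call:
apply_moves(
  deltas=[
    {"offset": [0, 0, 0.04], "twist": 0},
    {"offset": [0, 0, 0], "twist": 0},
  ],
)

```text
t: 6.68
tcp_pos: [504.4, -165.3, 118.5]
tcp_rot: [-180.0, -0.0, 94.0]
force: [-0.3, -0.2, 0.2]
gripper_width: 0.704
grip_force: 0.0
```

Call:
apply_moves(
  deltas=[
    {"offset": [0, 0, 0.04], "twist": 0},
    {"offset": [0, 0, 0], "twist": 0},
  ],
)

```text
t: 6.92
tcp_pos: [504.4, -165.3, 116.5]
tcp_rot: [-180.0, -0.0, 94.0]
force: [-0.0, 0.4, -0.2]
gripper_width: 0.705
grip_force: 0.0
```

No contact yet at TCP 116.5, so I'll work out where the tip really is from w3 (inner tip corners at (268,292) and (513,290)) and check the view.

```bash
python3 - <<'E'
import numpy as np
d=np.load("w3.npz");K=d['K'];H=d['hand_eye']
for (u,v),y in [((268,292),-30),((513,290),30),((230,380),-30),((552,380),30)]:
    a=np.array([(u+.5)/2-.5+120-K[0,2],(v+.5)/2-.5+100-K[1,2]]);r=np.hypot(*a);th=r/K[0,0]
    q=np.array([a[0]/r*np.sin(th),-a[1]/r*np.sin(th),-np.cos(th)]);w=H[:3,:3]@q
    t=(y-H[1,3])/w[1];print((H[:3,3]+t*w).round(1))
E
python3 look.py w4
python3 - <<'E'
from bench import *
import cv2,numpy as np
a=get_image("side")["pixels"][120:220,280:440];b=cv2.imread("pics/w4.png")
a=cv2.resize(a,(560,350),interpolation=cv2.INTER_CUBIC)
c=get_image("scene")["pixels"][100:220,190:310];c=cv2.resize(c,(240,240),interpolation=cv2.INTER_CUBIC)
m=np.zeros((600,800,3),np.uint8);b=b[150:500,100:700];b=cv2.resize(b,(430,250))
m[:350,:560]=a;m[:240,560:]=c;m[350:,:430]=b;cv2.imwrite("pics/m4.png",m)
E
```

```text
[ 11.1 -30.  -34.3]
[ 12.7  30.  -36.3]
[ 13.  -30.  -75.1]
[ 14.2  30.  -76.8]
{'t': 6.92, 'tcp_pos': [504.35, -165.29, 116.52], 'tcp_rot': [-179.98, -0.01, 94.01], 'qpos': [-12.23, 21.85, 29.46, 115.16, -14.6, 46.55, 29.6], 'force': [-0.03, 0.39, -0.22], 'gripper_width': 0.7}
red -60 -45 [213. 356.]
red -24 -45 [330. 360.]
red -24 45 [319.  48.]
red -60 45 [182.  53.]
han 16 0 [488. 257.]
han 50 0 [626. 254.]
han 16 14 [491. 199.]
han 50 14 [634. 198.]
keep 13 88 [ 470. -123.]
keep 53 88 [ 625. -110.]
plate -85 -105 [199. 422.]
plate 85 105 [ 668. -128.]
plate 85 -105 [609. 420.]
plate -85 105 [ 147. -133.]
```

View pics/m4.png

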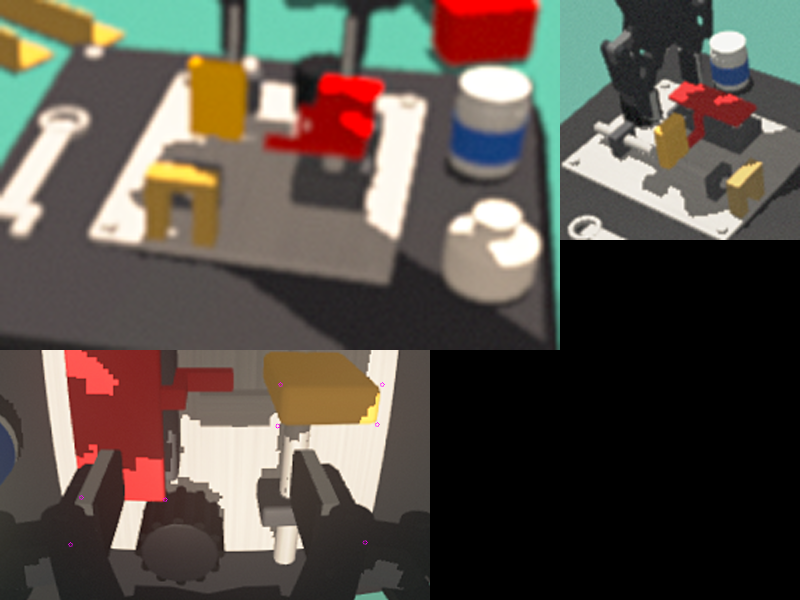

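Run:
```python
import numpy as np,cv2
from bench import *
from fit import proj
from scipy.spatial.transform import Rotation as R
s=observe();M=R.from_euler('xyz',s['tcp_rot'],degrees=True).as_matrix()
for n in('side','scene'):
  for y in(-37,37):
    for sb in(0,8,13,20,35):
      print(n,y,sb,[proj(n,(M@np.array([x,y,-sb])+s['tcp_pos'])[None])[0].round(1).tolist() for x in(-11,11)])
a=get_image("side")["pixels"].astype(int);b=cv2.imread("pics/side0.png").astype(int)
for r in range(126,160):
    print(r,' '.join('%3d'%v for v in a[r,372:392,2]),'|',' '.join('%3d'%v for v in a[r,372:392,1]))
```

```text
x y z [ 507.9 -144.    84.5] yaw -1435.98 bolt 3.8
scene plate [[0.1, 0.1], [-0.6, 0.3], [0.1, 0.5], [0.6, 0.6]]
scene red [[0.5, 0.5], [-0.7, 0.2], [0.3, 0.2], [0.6, 0.3]]
scene han [[-0.4, -0.1], [-0.8, 0.6], [1.5, 0.7], [1.4, -0.0]]
scene keep [[-1.1, 0.2], [-0.7, 0.7], [1.3, 0.8], [0.2, 0.5]]
side plate [[0.1, -0.1], [-0.8, 0.9], [0.4, -0.6], [0.4, -0.8]]
side red [[-0.1, 0.2], [0.7, 0.6], [0.9, -1.2], [0.1, -1.0]]
side han [[1.5, 0.1], [1.5, -0.6], [-0.5, -0.9], [-0.3, -0.8]]
side keep [[0.3, 0.8], [0.8, -0.9], [-0.1, -1.3], [-0.2, -0.5]]
plate triang [ 507.2 -144.4   84.3] model [ 507.9 -144.    90.5]
red triang [ 466.3 -146.2  130. ] model [ 466.  -147.   130.5]
han triang [ 541.  -134.4  156. ] model [ 540.3 -134.   156.5]
keep triang [533.9 -46.9 132.3] model [534.2 -47.  132.5]
side -37 0 [[379.8, 150.3], [378.4, 155.1]]
side -37 8 [[380.1, 147.0], [378.7, 151.7]]
side -37 13 [[380.3, 144.9], [378.8, 149.6]]
side -37 20 [[380.6, 142.0], [379.1, 146.6]]
side -37 35 [[381.1, 135.5], [379.7, 140.1]]
side 37 0 [[346.4, 146.6], [344.2, 151.2]]
side 37 8 [[346.5, 143.4], [344.3, 
[... 5534 characters left out ...]
   0   0   0  64  99 114 176 245 252
156 151 152 150 151 148 152 176 221 248 255 255 255 255 255 210 119 119 201 255 255 |   0   6   0   1   3   0   0   0   0   0   0   0   0   0  62  97 114 180 245 252
157 149 151 152 151 149 148 149 154 185 241 255 255 255 255 164  87 109 204 255 255 |   0   0   5   0   0   0   0   0   0   0   0   0   0   3  54  75 104 183 245 252
158 151 150 152 150 152 149 149 149 150 178 222 248 255 220 115  60 114 220 255 255 |   0   0   5   0   0   0   2   3   0   0   0   0   0  30  49  59 107 194 248 251
159 152 152 152 150 152 151 150 150 147 149 156 180 191 144  75  57 139 238 255 255 |   0   0   4   0   3   0   0   0   0   0   0   0  10  39  49  57 126 218 249 250
```

Run:
```python
import numpy as np
d=np.load("w3.npz");K=d['K'];H=d['hand_eye']
def ray(u,v):
    a=np.array([(u+.5)/2-.5+120-K[0,2],(v+.5)/2-.5+100-K[1,2]]);r=np.hypot(*a);th=r/K[0,0]
    return H[:3,:3]@np.array([a[0]/r*np.sin(th),-a[1]/r*np.sin(th),-np.cos(th)])
for nm,px,ax,val in [('open L',(210,304),1,-42.5),('open R',(569,304),1,42.5),('open L x11',(210,304),0,11),('now L x11',(268,292),0,11),('now R x11',(513,290),0,11),('palm x38',(390,488),0,38),('palm z-73',(390,488),2,-73),('open strip base L',(158,400),0,11),('now strip base',(230,380),0,11)]:
    w=ray(*px);t=(val-H[ax,3])/w[ax];print(nm,(H[:3,3]+t*w).round(1))
```

```text
open L [ 12.1 -42.5 -43.1]
open R [ 12.   42.5 -43.1]
open L x11 [ 11.  -43.2 -41.2]
now L x11 [ 11.  -30.1 -34. ]
now R x11 [ 11.   30.8 -32.9]
palm x38 [  38.     0.  -127.2]
palm z-73 [-16.4   0.1 -73. ]
open strip base L [ 11.  -43.3 -80.3]
now strip base [ 11.  -30.9 -72.2]
```

All three views put the fingertips about 34 mm behind the reported TCP, at z≈150 against the bar at 131. That explains the missing contact. I'll continue down, watching the force.

Call:
apply_moves(
  deltas=[
    {"offset": [0, 0, 0.06], "twist": 0},
    {"offset": [0, 0, 0.06], "twist": 0},
    {"offset": [0, 0, 0.06], "twist": 0},
    {"offset": [0, 0, 0.06], "twist": 0},
    {"offset": [0, 0, 0], "twist": 0},
  ],
)

```text
t: 7.75
tcp_pos: [504.2, -165.3, 104.4]
tcp_rot: [-180.0, -0.0, 94.0]
force: [0.7, -0.4, 0.4]
gripper_width: 0.708
grip_force: 0.0
```

Call:
apply_moves(
  deltas=[
    {"offset": [0, 0, 0.06], "twist": 0},
    {"offset": [0, 0, 0], "twist": 0},
  ],
)

```text
t: 8.0
tcp_pos: [504.3, -165.3, 101.5]
tcp_rot: [-180.0, -0.0, 94.0]
force: [-0.5, 0.1, -0.1]
gripper_width: 0.704
grip_force: 0.0
```

Call:
apply_moves(
  deltas=[
    {"offset": [0, 0, 0.06], "twist": 0},
    {"offset": [0, 0, 0], "twist": 0},
  ],
)

```text
t: 8.25
tcp_pos: [504.6, -165.4, 98.8]
tcp_rot: [180.0, 0.0, 94.0]
force: [-0.2, -0.4, 3.1]
gripper_width: 0.703
grip_force: 1.7
```

Contact came at TCP z ≈ 99 with 3 N, which matches the catch's start force. Pressing towards its stop.

Call:
apply_moves(
  deltas=[
    {"offset": [0, 0, 0.05], "twist": 0},
    {"offset": [0, 0, 0.05], "twist": 0},
    {"offset": [0, 0, 0.05], "twist": 0},
    {"offset": [0, 0, 0], "twist": 0},
  ],
)

```text
t: 8.75
tcp_pos: [504.6, -165.5, 91.3]
tcp_rot: [180.0, -0.0, 94.0]
force: [-1.5, -0.1, 7.4]
gripper_width: 0.704
grip_force: 3.6
```

Call:
apply_moves(
  deltas=[
    {"offset": [0, 0, 0.05], "twist": 0},
    {"offset": [0, 0, 0], "twist": 0},
  ],
)

```text
t: 9.0
tcp_pos: [504.6, -165.6, 90.3]
tcp_rot: [180.0, -0.1, 94.0]
force: [-5.3, 2.4, 22.8]
gripper_width: 0.706
grip_force: 11.7
```

The catch is on its stop at 23 N. Now slide in +y to push the handle.

Call:
apply_moves(
  deltas=[
    {"offset": [0.06, 0, 0], "twist": 0},
    {"offset": [0.06, 0, 0], "twist": 0},
    {"offset": [0.06, 0, 0], "twist": 0},
    {"offset": [0.06, 0, 0], "twist": 0},
    {"offset": [0.06, 0, 0], "twist": 0},
  ],
)

```text
t: 9.62
tcp_pos: [505.7, -155.3, 90.8]
tcp_rot: [179.7, 0.4, 93.9]
force: [0.2, -11.1, 14.0]
gripper_width: 0.706
grip_force: 6.8
```

Call:
apply_moves(
  deltas=[
    {"offset": [0.06, 0, 0], "twist": 0},
    {"offset": [0.06, 0, 0], "twist": 0},
    {"offset": [0.06, 0, 0], "twist": 0},
    {"offset": [0.06, 0, 0], "twist": 0},
  ],
)

```text
t: 10.12
tcp_pos: [505.0, -144.2, 90.8]
tcp_rot: [179.7, 0.4, 93.8]
force: [-0.2, -13.1, 12.8]
gripper_width: 0.701
grip_force: 8.1
```

Call:
apply_moves(
  deltas=[
    {"offset": [0.05, 0, 0.01], "twist": 0},
    {"offset": [0.06, 0, 0.01], "twist": 0},
    {"offset": [0.06, 0, 0], "twist": 0},
    {"offset": [0.06, 0, 0], "twist": 0},
  ],
)

```text
t: 10.62
tcp_pos: [504.7, -134.5, 90.7]
tcp_rot: [179.6, 0.5, 93.8]
force: [-1.2, -15.7, 20.7]
gripper_width: 0.703
grip_force: 11.6
```

Call:
apply_moves(
  deltas=[
    {"offset": [0.06, 0, 0], "twist": 0},
    {"offset": [0.04, 0, 0], "twist": 0},
    {"offset": [0, 0, 0], "twist": 0},
  ],
)

```text
t: 11.0
tcp_pos: [504.3, -129.0, 90.6]
tcp_rot: [179.6, 0.5, 93.8]
force: [-0.7, -15.9, 20.1]
gripper_width: 0.704
grip_force: 10.7
```

Call:
apply_moves(
  deltas=[
    {"offset": [0.05, 0, 0], "twist": 0},
    {"offset": [0.04, 0, 0], "twist": 0},
    {"offset": [0, 0, 0], "twist": 0},
  ],
)

```text
t: 11.38
tcp_pos: [504.3, -127.6, 90.7]
tcp_rot: [179.5, 0.7, 93.6]
force: [0.2, -24.3, 16.2]
gripper_width: 0.706
grip_force: 14.2
```

Call:
apply_moves(
  deltas=[
    {"offset": [0.04, 0, 0], "twist": 0},
    {"offset": [0, 0, 0], "twist": 0},
    {"offset": [0, 0, 0], "twist": 0},
  ],
)

```text
t: 11.75
tcp_pos: [504.3, -127.4, 90.7]
tcp_rot: [179.5, 0.8, 93.5]
force: [1.9, -29.3, 14.0]
gripper_width: 0.705
grip_force: 17.1
```

Run:
```python
from bench import *
import cv2,numpy as np
a=get_image("side")["pixels"][120:220,280:440];c=get_image("scene")["pixels"][110:230,180:340];w=get_image("wrist")["pixels"][100:400,120:520]
m=np.zeros((600,800,3),np.uint8);m[:250,:400]=cv2.resize(a,(400,250),interpolation=cv2.INTER_CUBIC);m[:300,400:]=cv2.resize(c,(400,300),interpolation=cv2.INTER_CUBIC);m[300:,:400]=w
for n,i in(('side',a),('scene',c)):
    h=cv2.cvtColor(i,cv2.COLOR_BGR2HSV);k=cv2.inRange(h,(20,180,120),(32,255,255))
    _,_,st,ce=cv2.connectedComponentsWithStats(k);print(n,[(s[:5].tolist(),c2.round(1).tolist()) for s,c2 in zip(st[1:],ce[1:]) if s[4]>8])
cv2.imwrite("pics/m5.png",m)
```

```text
side [([52, 23, 15, 23, 305], [58.9, 33.8])]
scene []
```

View pics/m5.png

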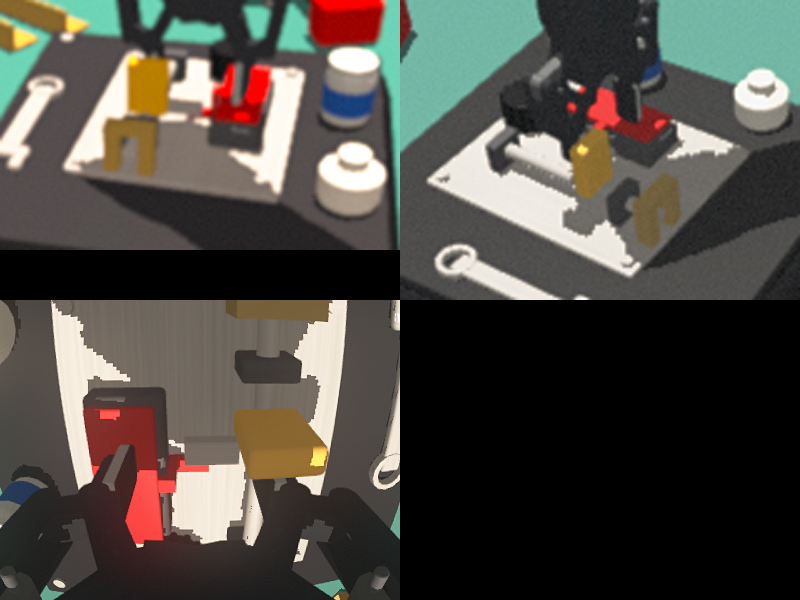

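The bolt is against its stop: the handle has moved about 30 mm, to about (590,145) in the scene inset, and the push force rises with no travel. The tin, foot and spanner haven't moved. I'll back off slightly and lift away.

Call:
apply_moves(
  deltas=[
    {"offset": [-0.06, 0, 0], "twist": 0},
    {"offset": [-0.06, 0, 0], "twist": 0},
    {"offset": [-0.06, 0, 0], "twist": 0},
    {"offset": [0, 0, -0.1], "twist": 0},
    {"offset": [0, 0, -0.1], "twist": 0},
    {"offset": [0, 0, -0.1], "twist": 0},
    {"offset": [0, 0, -0.2], "twist": 0},
    {"offset": [0, 0, -0.4], "twist": 0},
    {"offset": [0, 0, -0.5], "twist": 0},
    {"offset": [0, 0, -0.5], "twist": 0},
    {"offset": [0, 0, -0.5], "twist": 0},
    {"offset": [0, 0, -0.5], "twist": 0},
    {"offset": [0, 0, 0], "twist": 0},
    {"offset": [0, 0, 0], "twist": 0},
  ],
)

```text
t: 13.65
tcp_pos: [501.1, -124.2, 231.7]
tcp_rot: [-179.9, -0.0, 94.0]
force: [-0.1, 0.2, -0.4]
gripper_width: 0.704
grip_force: 0.0
```

```bash
python3 look.py w6 | head -1
python3 - <<'E'
from bench import *
import cv2,numpy as np
for n,o in(('side',(280,120)),('scene',(180,110))):
    i=get_image(n)["pixels"]; b=cv2.imread(f"pics/{n}0.png")
    for nm,j in(('before',b),('after',i)):
        c=j[o[1]:o[1]+110,o[0]:o[0]+160].astype(int)
        red=(c[:,:,2]>110)&(c[:,:,1]<50)&(c[:,:,0]<60); yel=(c[:,:,2]>130)&(c[:,:,1]>90)&(c[:,:,0]<50)
        for q,m in(('red',red),('yel',yel)):
            _,_,st,ce=cv2.connectedComponentsWithStats(m.astype(np.uint8))
            print(n,nm,q,[(s.tolist(),e.round(1).tolist()) for s,e in zip(st[1:],ce[1:]) if s[4]>25])
E
```

```text
{'t': 13.65, 'tcp_pos': [501.09, -124.18, 231.74], 'tcp_rot': [-179.93, -0.02, 94.02], 'qpos': [-21.06, 11.44, 32.65, 110.43, -7.09, 60.16, 18.64], 'force': [-0.14, 0.19, -0.45], 'gripper_width': 0.7}
side before red [([124, 0, 29, 19, 477], [137.5, 8.0]), ([76, 21, 33, 25, 464], [95.4, 33.1])]
side before yel [([54, 16, 17, 24, 320], [61.8, 26.9])]
side after red [([124, 0, 29, 18, 477], [137.4, 8.0]), ([83, 21, 26, 25, 435], [96.3, 32.7])]
side after yel [([0, 0, 26, 11, 145], [12.9, 4.7]), ([0, 10, 6, 9, 29], [1.9, 14.0]), ([52, 23, 15, 23, 311], [59.0, 33.9]), ([42, 49, 19, 20, 217], [51.6, 57.0])]
scene before red [([74, 46, 17, 16, 45], [80.0, 52.4])]
scene before yel [([58, 57, 11, 17, 70], [62.1, 65.6])]
scene after red [([77, 42, 31, 11, 85], [95.6, 47.5])]
scene after yel [([70, 51, 14, 27, 171], [76.7, 65.3])]
```

The red bar is back at its original rows in the side view (10 mm down would shift it about 4 px). The handle stayed where it was pushed, at (59,34). Handing in.

```bash
python3 -c "
from bench import *
print(job_done())"
```

```text
the job is handed in; nothing more can be done
None
```

I pushed the bolt to its stop in the keeper with the catch held down, then lifted the hand clear; images show the catch back up, and the job is handed in at about 14 s with no verdict returned.

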